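# Weigh a cast stand on the two-pan balance

### The arm

A 6-joint arm with a two-finger parallel gripper is mounted at the origin on the work surface. World frame = base frame: x ahead of the robot, y to its left, z up, the work surface at z = 0. Lengths are in m, angles in degrees, forces in N, time in s.
With the tool pointing down it reaches from about 0.35 to 0.775 m from the base axis. Payload 7.3 kg.
Tool frame: the origin (TCP) lies on the centre line of the jaws, within the pads' length; the fingertips stand 22 mm ahead of it and the grasp point (between the pads) lies 3 mm ahead of it; z points along the fingers, y is the line along which they close (so a half turn about z gives the same grasp; the last joint's range is limited). The gripper opens to 92 mm and grips with 3 to 60 N. Pads are 19 mm wide; open, the fingers measure 130 mm over their backs; the gripper's body (75 mm by 190 mm) begins 47 mm behind the grasp point.
Start: joints at [61.478, 19.595, 87.324, -0, 73.075, -8.365], TCP at [0.181, 0.493, 0.249] pointing down, gripper open.
Joint ranges: [-145.02, 145.02], [-44.19, 115.74], [2.07, 154.8], [-57.11, 237.11], [16.16, 152.29], [-177.93, 177.93]. Speed limits (degrees/s): [147.25, 147.25, 180, 180, 180, 180].

### API

Orientations are given as a 3x3 rotation matrix whose columns are the frame's x, y, z axes.
In Python, from rig import sensors, optics, order gives the robot as it stands. The module is installed in compiled form; this text tells all that it offers.
- The arm moves only by the tool jog_arm, never from a script. Its argument "commands" is a list of rows, each a list of 3 entries, a list of its own where there are three numbers: the shift along the tool's x, y, z in cm, then the turn, a rotation vector about the tool's x, y, z in rad, then the opening, from -1 (shut) to 1 (fully open), so that 0 is half open. A call has 1 to 12 rows; each row shifts and turns the commanded pose from where the row before left it, along the tool's axes as they then stand; what a row does not reach is not made up. A row lasts 1/8 s, in which the tool goes at most 62.5 mm and 10.7 degrees, less where a joint would pass 70% of its speed; a pose out of reach is approached as far as the arm can. A call with a gripper value outside its range is refused whole. The fingers move at their own pace and stop on an object; the grip force is fixed at half the most. Time passes only in rows, so rows that do not move let the fingers close. It gives the time, the measured TCP pose, the force, the opening and the grip force at its end, in the units of the state.
- sensors.read_state(): the state, without advancing time (a new reading comes with each control period).
- optics.snapshot(name): name is "scene" or "side" or "wrist"; returns a dict with "img" (400x640x3 uint8, red, green, blue), "mtx" (3x3 intrinsics, pixels), "pose" (4x4, takes a point from camera to world coordinates). Camera axes: x right, y up, looking along -z (the intrinsics and any distortion apply to the point x, -y, -z); pixel columns grow to the right and rows downward; lengths in m; the calibration is good to about 2 mm. A picture is of the moment at which its call begins. There is no depth.
- order.sign_off(): hands the job in; it is judged then, once.
The state is a dict: "time": time; "qpos": joint angles; "joint_velocities": joint speeds; "tau": joint torques, N m; "tool_pos": TCP position; "tcp_rot": TCP orientation; "ft_force": force on the tool from outside, world axes, zero at the start; "ft_torque": the same for the moment, N m; "gripper_width": finger opening in m; "grip_force": force on a finger pad.
Only numpy, scipy, OpenCV 4.12 (cv2) and the standard library are available. Lean on these libraries where they do the work, as an engineer would, in place of code of your own. Each camera call takes 0.05 s, during which the arm holds its last target. There are 200 camera calls.

### The job

Weigh the cast display stand: add steel weights to the empty pan, standing upright on its floor, until the beam comes level with the pointer between the two black lines, and leave the weights you do not need standing on their board. Ease each weight down with the pan until the pan carries it fully before you let go: the beam must never swing fast or be pressed hard. Do not touch the stand or its pan, and leave the other things on the table alone.

Things in the scene. Friction and masses are not known exactly. Their poses are not given: they have to be found in the camera images.
- balance: Two-pan balance, white base 100 x 360 x 48 mm. Origin: centre of its underside. Its y runs along the beam: weight pan at the -y end, part pan at +y; z up. The beam pivots 90 mm above the origin, 150 mm from each pan's middle. Over the middle stands a scale plate, 84 mm wide, top at 257 mm, with two black upright lines; the beam's thin dark pointer stands between them when level.
- beam (a joint): Beam tilt, rad: 0 level; positive: weight pan down, negative: part pan down; stops at -0.12 and 0.12. Pans stay level and move 150 mm x tilt; where a load stands on a pan does not matter. 100 g of difference between the pans tilts it by 0.08, so 150 g or more puts it on a stop; off the stops a pan yields by 82 N per m. Let go off balance, it swings 2 s. Pointer between the lines: within 0.056.
- weight_pan: The empty flat steel pan for the weights, 140 mm (x) x 110 mm (y), rim 6 mm above the floor and 3 mm thick. Origin: centre of the top face of its floor (115 mm above the table when the beam is level, 133 mm at the start, on the stop). Axes as the balance's.
- part_pan: The like pan at the other end, which holds the stand. Origin: centre of the top face of its floor. Axes as the balance's.
- stand: The part being weighed: a pale cast display stand, 110 x 80 mm base 22 mm thick with two cheeks and a slot between them, 62 mm high, of unknown mass between 580 and 840 g. Origin: centre of its underside. It sits in the part pan.
- board: Fixed wooden board 270 (x) x 70 (y) x 12 mm on which the four weights stand in a row along x, in any order, 62 mm apart. Origin: centre of its underside.
- weight_500: Steel weight of 500 g: a disc 52 mm across and 28 mm high with a plain round handle, 14 mm across and 22 mm high, standing up from its middle (50 mm high in all). Origin: centre of its underside, z along the handle.
- weight_300: Steel weight of 300 g: a disc 44 mm across and 23 mm high with a plain round handle, 14 mm across and 22 mm high, standing up from its middle (45 mm high in all). Origin: centre of its underside, z along the handle.
- weight_200: Steel weight of 200 g: a disc 38 mm across and 19 mm high with a plain round handle, 14 mm across and 22 mm high, standing up from its middle (41 mm high in all). Origin: centre of its underside, z along the handle.
- weight_100: Steel weight of 100 g: a disc 30 mm across and 13 mm high with a plain round handle, 14 mm across and 22 mm high, standing up from its middle (35 mm high in all). Origin: centre of its underside, z along the handle.
- glue_bottle: Bystander: clear bottle 34 mm across, 100 mm high. Origin: centre of its underside.
- bead_cup: Bystander: white cup 72 mm across, 75 mm high. Origin: centre of its underside.
- hoop: Bystander: pale hoop lying flat, 130 mm across, 12 mm high. Origin: centre of its underside.

How it is judged:
By the outcome, as a careful person would: the job done as asked, in the order asked, and still so for the second after the job is handed in, with the robot touching nothing.
It also fails if it takes over 72 s, if anything falls off the work surface, if the arm or the gripper's body presses on something with over 40 N, if the wrist force passes 120 N, or if a joint passes its speed limit or range.

## Working session

There is one attempt and no reset: what is moved stays moved. The work goes in short steps, Python scripts to look and compute and a tool call to move; the robot and the scene stay as the last step left them, time stands still between calls to the robot, and variables do not carry over. Pictures are saved under pics/ and viewed, at most 10 in all, crops included, and the job is handed in when it is done.

Besides the shell and the picture viewer there is one more tool, called after "Request:" as name([rows], argument=value, ...), one row to a line, values as JSON. jog_arm: Moves the arm, as the interface text tells. Its arguments: {"type":"object","properties":{"commands":{"type":"array"}},"required":["commands"]}

```bash
mkdir -p pics; cat > h.py <<'E'
import numpy as np, cv2
from rig import sensors, optics, order
def snap(n,f=None):
    s=optics.snapshot(n)
    if f: cv2.imwrite('pics/'+f,cv2.cvtColor(s['img'],cv2.COLOR_RGB2BGR))
    return s
def ray(s,u,v):
    p=np.linalg.inv(s['mtx'])@[u,v,1]; d=s['pose'][:3,:3]@[p[0],-p[1],-p[2]]
    return s['pose'][:3,3],d
def onz(s,u,v,z):
    o,d=ray(s,u,v); return o+d*(z-o[2])/d[2]
def proj(s,P):
    T=np.linalg.inv(s['pose']); q=T[:3,:3]@P+T[:3,3]; p=s['mtx']@[q[0],-q[1],-q[2]]; return p[:2]/p[2]
E
python3 - <<'E'
from h import *
import pickle
ims=[]
for n in ['scene','side','wrist']:
    s=snap(n,n+'0.png'); pickle.dump(s,open(n+'0.pkl','wb')); print(n,s['mtx'].round(1).tolist(),s['pose'].round(3).tolist())
    ims.append(s['img'])
print(sensors.read_state())
E
```

```text
scene [[500.0, 0.0, 316.8], [0.0, 500.0, 198.4], [0.0, 0.0, 1.0]] [[0.097, -0.863, 0.496, 1.088], [0.995, 0.088, -0.041, -0.044], [-0.008, 0.498, 0.867, 1.021], [0.0, 0.0, 0.0, 1.0]]
side [[420.9, 0.0, 315.2], [0.0, 420.9, 191.5], [0.0, 0.0, 1.0]] [[0.887, 0.25, -0.388, 0.13], [-0.461, 0.486, -0.742, -0.726], [0.003, 0.837, 0.547, 0.644], [0.0, 0.0, 0.0, 1.0]]
wrist [[316.7, 0.0, 318.6], [0.0, 316.7, 199.1], [0.0, 0.0, 1.0]] [[0.344, -0.907, -0.245, 0.117], [0.939, 0.331, 0.091, 0.517], [-0.002, -0.261, 0.965, 0.385], [0.0, 0.0, 0.0, 1.0]]
{'time': 0.15, 'qpos': array([ 6.14777661e+01,  1.96262287e+01,  8.73651741e+01,  1.96429456e-03,
        7.30745591e+01, -8.36395002e+00]), 'joint_velocities': array([ 0.01708446, -0.15871606, -0.2236428 ,  0.06842625, -0.0100217 ,
       -0.05316849]), 'tau': array([ 1.43772329e-03, -4.31470549e+01, -2.44353050e+01,  7.16173905e-02,
        5.38046972e-02, -7.93535878e-05]), 'tool_pos': array([0.18074573, 0.4926048 , 0.24821086]), 'tcp_rot': array([[-9.38740676e-01,  3.44623865e-01, -5.78540293e-04],
       [ 3.44624293e-01,  9.38740169e-01, -9.95865529e-04],
       [ 1.99899984e-04, -1.13423852e-03, -9.99999337e-01]]), 'ft_force': array([ 0.05129367, -0.28771471,  0.15995577]), 'ft_torque': array([ 0.02244382, -0.05005791, -0.02354297]), 'grip_force': 0.0, 'gripper_width': 0.09194114406783706}
```

View pics/scene0.png

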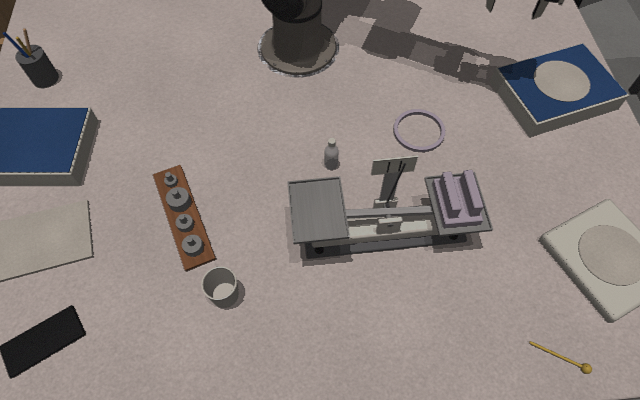

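View pics/side0.png

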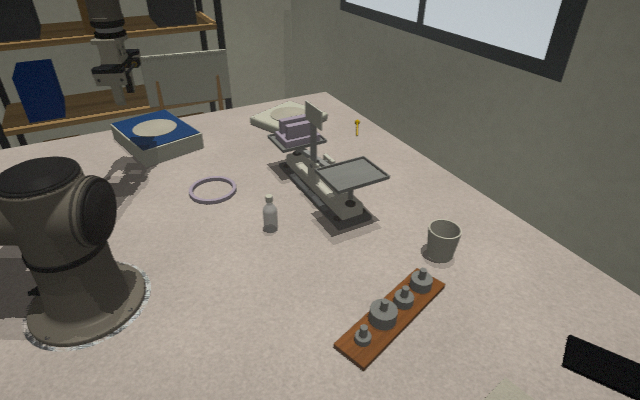

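The scene view shows the board at about (184,217). Its weights, top to bottom, look like 100 (171,180), 500 (177,197), 200 (184,222) and 300 (192,244). The empty pan is at (318,210), the bottle at (331,152), the cup at (221,288) and the stand at (460,200). The part pan is down. Next I'll measure the board, weights and pan.

```bash
python3 - <<'E'
from h import *
import pickle
s=pickle.load(open('scene0.pkl','rb')); im=s['img']
hsv=cv2.cvtColor(im,cv2.COLOR_RGB2HSV)
m=((hsv[...,0]<18)&(hsv[...,1]>100)).astype(np.uint8); m[:150]=0; m[:, 260:]=0;m[280:]=0
c=max(cv2.findContours(m,0,2)[0],key=cv2.contourArea); 
P=np.array([onz(s,*p,0.012)[:2] for p in cv2.convexHull(c)[:,0].astype(float)])
r=cv2.minAreaRect((P*1000).astype(np.float32)); print('board',r,cv2.boxPoints(r).round())
# weights: grey inside board hull
h=np.zeros_like(m); cv2.fillConvexPoly(h,cv2.convexHull(c),1)
g=((hsv[...,1]<70)&(h>0)).astype(np.uint8)
for k in cv2.findContours(g,0,2)[0]:
    if cv2.contourArea(k)>40:
        q=k[:,0].astype(float); a=np.array([onz(s,*p,0.025)[:2] for p in q]); print(cv2.boundingRect(k),cv2.contourArea(k),(a.max(0)-a.min(0))*1000,a.mean(0))
# pan
x,y=318,210; print('pan col',im[205:215,313:323].mean((0,1)), im[180,360])
pm=(np.abs(im.astype(int)-im[205:215,313:323].mean((0,1))).max(2)<22).astype(np.uint8)
n,l,st,_=cv2.connectedComponentsWithStats(pm); k=(l==l[y,x]).astype(np.uint8); print(st[l[y,x]])
c=max(cv2.findContours(k,0,2)[0],key=cv2.contourArea)
P=np.array([onz(s,*p,0.136)[:2] for p in c[:,0].astype(float)])
r=cv2.minAreaRect((P*1000).astype(np.float32)); print('pan',r,cv2.boxPoints(r).round())
a=cv2.resize(im[150:280,140:270],None,fx=3,fy=3,interpolation=2); b=cv2.resize(im[150:280,280:410],None,fx=3,fy=3,interpolation=2)
cv2.imwrite('pics/crop1.png',np.hstack([a,b])[...,::-1])
E
```

```text
board ((521.29052734375, -306.07891845703125), (270.7267761230469, 68.95301055908203), 18.50786590576172) [[ 382. -316.]
 [ 404. -382.]
 [ 661. -296.]
 [ 639. -230.]]
(182, 235, 22, 22) 341.0 [51.6524263  46.18352004] [ 0.60910378 -0.27728043]
(175, 214, 19, 18) 235.5 [44.4537303  40.43388796] [ 0.55023231 -0.29760509]
(166, 187, 25, 25) 444.5 [65.38839047 56.09557317] [ 0.48943817 -0.31203851]
(164, 172, 14, 15) 134.5 [40.72318778 31.04946322] [ 0.42997791 -0.33407756]
pan col [119.35 116.18 113.6 ] [163 151 144]
[ 285  176  147   85 4125]
pan ((590.1875, 60.2393798828125), (169.09678649902344, 305.90411376953125), 14.97259521484375) [[ 469.  186.]
 [ 548. -109.]
 [ 711.  -66.]
 [ 632.  230.]]
```

View pics/crop1.png

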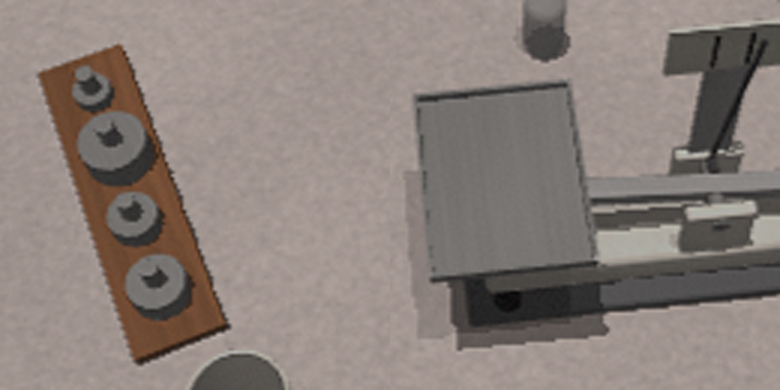

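The crop confirms the order along the board from the robot: 100, 500, 200, 300. The pan corners, in full-image pixels, are about (288,182), (339,177), (349,238) and (295,244). The pointer is right of the lines, so the part pan is down.

```bash
python3 - <<'E'
from h import *
import pickle
s=pickle.load(open('scene0.pkl','rb'))
C=np.array([onz(s,*p,0.139) for p in [(288.3,181.7),(339.3,177.3),(348.7,237.7),(294.7,243.7)]])
print(C.round(4).tolist(),[np.linalg.norm(C[i]-C[i-1]).round(4) for i in range(4)],C.mean(0))
d=C[2]-C[1]+C[3]-C[0]; e=C[1]-C[0]+C[2]-C[3]; print('x axis deg',np.degrees(np.arctan2(d[1],d[0])),'y axis',np.degrees(np.arctan2(e[1],e[0])))
w=pickle.load(open('side0.pkl','rb'))
for P in C: print(proj(w,P).round(1))
for p in [(0.4331,-0.3356,.047),(.4919,-.3159,.062),(.5507,-.2963,.053),(.6095,-.2766,.057)]: print(proj(s,np.array(p)).round(1),proj(w,np.array(p)).round(1))
E
```

```text
[[0.5378, -0.0568, 0.139], [0.5378, 0.0496, 0.139], [0.6775, 0.0513, 0.139], [0.6797, -0.0542, 0.139]] [np.float64(0.142), np.float64(0.1065), np.float64(0.1397), np.float64(0.1055)] [ 0.60819898 -0.00251466  0.139     ]
x axis deg 0.8812518160533139 y axis 90.57841746446101
[338.6 189.4]
[316.3 168. ]
[364.9 155.1]
[390.4 173.9]
[167.4 174.8] [365.2 325.7]
[173.1 192.5] [387.  300.3]
[181.9 216.8] [405.8 285.8]
[189.8 239.5] [423.6 268.1]
```

```bash
cat >> h.py <<'E'
def plan(way,grip,step=0.058,turn=9.5):
    "way: list of (x,y,z,heading of tool y in deg); prints rows of shift cm in tool axes and turn rad"
    st=sensors.read_state(); p=st['tool_pos'].copy(); R=st['tcp_rot']; a=np.degrees(np.arctan2(R[1,1],R[0,1]))
    rows=[]
    for x,y,z,b in way:
        t=np.array([x,y,z]); b=b if b is not None else a
        n=max(1,int(np.ceil(max(np.linalg.norm(t-p)/step,abs(b-a)/turn))))
        for i in range(n):
            d=(t-p)/(n-i); da=(b-a)/(n-i); r=np.radians(a); ty=np.array([np.cos(r),np.sin(r),0]); tx=np.array([-np.sin(r),np.cos(r),0])
            # tool z down: x = y cross z
            tx=np.cross(ty,[0,0,-1])
            s=np.round([d@tx*100,d@ty*100,-d[2]*100],2); w=round(-np.radians(da),3)
            rows.append([s.tolist(),[0,0,w],grip]); p=p+(tx*s[0]+ty*s[1]-np.array([0,0,1])*s[2])/100; a-=np.degrees(w)
    print(len(rows)); print(str(rows).replace(' ',''))
E
python3 - <<'E'
from h import *
plan([(0.30,0.42,0.34,80),(0.50,0.10,0.34,92),(0.4919,-0.23,0.25,108.5)],1)
E
```

```text
16
[[[-4.57,-0.9,-3.06],[0,0,np.float64(-0.059)],1],[[-4.5,-1.17,-3.06],[0,0,np.float64(-0.059)],1],[[-4.43,-1.43,-3.06],[0,0,np.float64(-0.059)],1],[[-3.61,-4.01,0.0],[0,0,np.float64(-0.03)],1],[[-3.49,-4.11,0.0],[0,0,np.float64(-0.03)],1],[[-3.36,-4.21,0.0],[0,0,np.float64(-0.03)],1],[[-3.23,-4.31,0.0],[0,0,np.float64(-0.03)],1],[[-3.1,-4.41,0.0],[0,0,np.float64(-0.03)],1],[[-2.97,-4.5,0.0],[0,0,np.float64(-0.03)],1],[[-2.84,-4.59,0.0],[0,0,np.float64(-0.03)],1],[[0.33,-5.49,1.5],[0,0,np.float64(-0.048)],1],[[0.59,-5.47,1.5],[0,0,np.float64(-0.048)],1],[[0.85,-5.44,1.5],[0,0,np.float64(-0.048)],1],[[1.12,-5.39,1.5],[0,0,np.float64(-0.048)],1],[[1.37,-5.33,1.5],[0,0,np.float64(-0.048)],1],[[1.62,-5.25,1.5],[0,0,np.float64(-0.048)],1]]
```

Request:
jog_arm([
  [[-4.5,-0.9,-3],[0,0,-0.06],1],
  [[-4.5,-1.2,-3],[0,0,-0.06],1],
  [[-4.4,-1.4,-3],[0,0,-0.06],1],
  [[-3.6,-4.0,0],[0,0,-0.03],1],
  [[-3.5,-4.1,0],[0,0,-0.03],1],
  [[-3.4,-4.2,0],[0,0,-0.03],1],
  [[-3.2,-4.3,0],[0,0,-0.03],1],
  [[-3.1,-4.4,0],[0,0,-0.03],1],
  [[-3,-4.5,0],[0,0,-0.03],1],
  [[-2.8,-4.6,0],[0,0,-0.03],1],
])

```text
time: 1.4
tool_pos: [0.501, 0.1, 0.3385]
tcp_rot: [[-0.999, -0.039, -0.0], [-0.039, 0.999, 0.0], [0.0, 0.0, -1.0]]
ft_force: [1.2, -0.3, -0.6]
gripper_width: 0.0917
grip_force: 0.0
```

```bash
sed -i 's/w=round(-np.radians(da),3)/w=round(float(-np.radians(da)),3)/' h.py; python3 - <<'E'
from h import *
print(sensors.read_state()['tool_pos'])
plan([(0.505,-0.31,0.25,108.5)],1)
E
```

```text
[0.50096384 0.10003116 0.33853196]
8
[[[0.15,-5.12,1.11],[0,0,-0.035],1],[[0.33,-5.12,1.11],[0,0,-0.036],1],[[0.51,-5.1,1.11],[0,0,-0.035],1],[[0.69,-5.08,1.1],[0,0,-0.036],1],[[0.87,-5.05,1.11],[0,0,-0.035],1],[[1.05,-5.02,1.1],[0,0,-0.036],1],[[1.23,-4.97,1.11],[0,0,-0.035],1],[[1.41,-4.93,1.1],[0,0,-0.036],1]]
```

Request:
jog_arm([
  [[0.15,-5.1,1.1],[0,0,-0.035],1],
  [[0.3,-5.1,1.1],[0,0,-0.035],1],
  [[0.5,-5.1,1.1],[0,0,-0.035],1],
  [[0.7,-5.1,1.1],[0,0,-0.036],1],
  [[0.9,-5.0,1.1],[0,0,-0.036],1],
  [[1.0,-5.0,1.1],[0,0,-0.036],1],
  [[1.2,-5.0,1.1],[0,0,-0.035],1],
  [[1.4,-4.9,1.1],[0,0,-0.035],1],
  [[0,0,0],[0,0,0],1],
])

```text
time: 2.52
tool_pos: [0.5035, -0.3102, 0.2486]
tcp_rot: [[-0.95, -0.312, -0.003], [-0.312, 0.95, 0.001], [0.002, 0.002, -1.0]]
ft_force: [0.5, 0.9, -0.7]
gripper_width: 0.0919
grip_force: 0.0
```

```bash
python3 - <<'E'
from h import *
import pickle
s=snap('wrist','w1.png'); pickle.dump(s,open('w1.pkl','wb'))
for p in [(0.4331,-0.3356,.047),(.4919,-.3159,.062),(.5507,-.2963,.053),(.6095,-.2766,.057)]: print(proj(s,np.array(p)).round(1))
st=sensors.read_state();print(st['tool_pos'],st['ft_force'],st['qpos'])
E
```

```text
[317.1 107.7]
[317.4 169.9]
[317.7 223.7]
[318.  275.9]
[ 0.50388938 -0.30839127  0.24938227] [-0.44276015  1.08103291 -0.57124288] [-3.89043747e+01  2.66230712e+01  7.62602064e+01  1.29452511e-02
  7.72547190e+01 -1.47147017e+02]
```

View pics/w1.png

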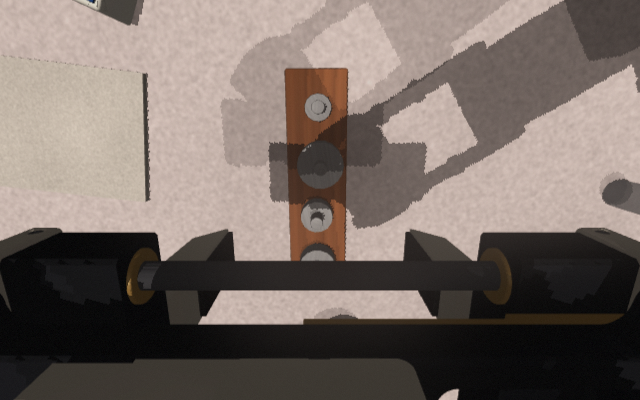

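The wrist view shows the 100 at (318,106), the 500 disc in shadow at (320,165), the 200 at (317,215) and the 300 under the gripper bar. I'll turn these into points.

```bash
python3 - <<'E'
from h import *
import pickle
s=pickle.load(open('w1.pkl','rb')); im=s['img']; hsv=cv2.cvtColor(im,cv2.COLOR_RGB2HSV)
roi=np.zeros(im.shape[:2],np.uint8); roi[75:255,293:347]=1
m=((hsv[...,1]<70)&(roi>0)).astype(np.uint8); m=cv2.morphologyEx(m,2,np.ones((3,3)))
g=lambda u,v,z:onz(s,u,v,z)[:2].round(4)
for k in cv2.findContours(m,0,2)[0]:
    if cv2.contourArea(k)<200: continue
    (u,v),r=cv2.minEnclosingCircle(k); b=cv2.boundingRect(k); print(b,round(u,1),round(v,1),round(r,1),[ (z,g(u,v,z)) for z in (.025,.031,.04)])
print('tops',g(318,106,.047),g(320,165,.040),g(317,221,.053))
print('board',g(285,68,.012),g(348,68,.012),'tcp',proj(s,np.array([.5039,-.3084,.23])))
E
```

```text
(303, 244, 30, 11) 317.5 252.5 14.6 [(0.025, array([ 0.5959, -0.2818])), (0.031, array([ 0.5933, -0.2826])), (0.04, array([ 0.5894, -0.2839]))]
(301, 198, 32, 34) 316.3 214.8 16.9 [(0.025, array([ 0.5499, -0.2984])), (0.031, array([ 0.548 , -0.2989])), (0.04, array([ 0.5453, -0.2998]))]
(297, 141, 47, 48) 320.0 164.5 24.0 [(0.025, array([ 0.4911, -0.3132])), (0.031, array([ 0.4903, -0.3135])), (0.04, array([ 0.489, -0.314]))]
(305, 93, 26, 28) 317.5 106.8 13.9 [(0.025, array([ 0.4317, -0.3357])), (0.031, array([ 0.4319, -0.3356])), (0.04, array([ 0.432 , -0.3355]))]
tops [ 0.4312 -0.3352] [ 0.4895 -0.3138] [ 0.5479 -0.298 ]
board [ 0.4037 -0.3825] [ 0.382  -0.3167] tcp [322.84479854 248.98371404]
```

```bash
python3 - <<'E'
from h import *
plan([(0.490,-0.3148,0.10,108.5),(0.490,-0.3148,0.064,108.5)],1)
E
```

```text
4
[[[0.51,-0.06,4.98],[0,0,-0.002],1],[[0.5,-0.06,4.98],[0,0,-0.001],1],[[0.51,-0.05,4.98],[0,0,-0.002],1],[[0.0,-0.0,3.6],[0,0,0.0],1]]
```

Request:
jog_arm([
  [[0.5,-0.05,5],[0,0,0],0],
  [[0.5,-0.05,5],[0,0,0],0],
  [[0.5,-0.05,5],[0,0,0],0],
  [[0,0,2],[0,0,0],0],
  [[0,0,1.5],[0,0,0],0],
  [[0,0,0],[0,0,0],0],
  [[0,0,0],[0,0,0],-1],
  [[0,0,0],[0,0,0],-1],
  [[0,0,0],[0,0,0],-1],
  [[0,0,0],[0,0,0],-1],
])

```text
time: 3.82
tool_pos: [0.4907, -0.313, 0.0659]
tcp_rot: [[-0.949, -0.316, -0.0], [-0.316, 0.949, 0.001], [-0.0, 0.001, -1.0]]
ft_force: [-1.0, 1.8, 4.4]
gripper_width: 0.0132
grip_force: 30.0
```

Request:
jog_arm([
  [[0,0,-1],[0,0,0],-1],
  [[0,0,-5],[0,0,0],-1],
  [[0,0,-5],[0,0,0],-1],
  [[0,0,-5],[0,0,0],-1],
])

```text
time: 4.32
tool_pos: [0.4904, -0.3133, 0.2271]
tcp_rot: [[-0.949, -0.316, -0.001], [-0.316, 0.949, 0.001], [0.001, 0.001, -1.0]]
ft_force: [0.5, -0.3, -5.2]
gripper_width: 0.0129
grip_force: 30.0
```

```bash
python3 - <<'E'
from h import *
st=sensors.read_state();print(st['tool_pos'],st['ft_force'])
plan([(0.571,-0.022,0.22,90.7)],-1)
E
```

```text
[ 0.49036537 -0.31326158  0.22714624] [ 0.54682146 -0.26216603 -5.24069485]
6
[[[-2.81,4.18,0.12],[0,0,0.051],-1],[[-2.59,4.32,0.12],[0,0,0.052],-1],[[-2.36,4.45,0.12],[0,0,0.051],-1],[[-2.13,4.56,0.12],[0,0,0.052],-1],[[-1.89,4.67,0.12],[0,0,0.051],-1],[[-1.66,4.76,0.11],[0,0,0.052],-1]]
```

Request:
jog_arm([
  [[-2.8,4.2,0],[0,0,0.05],-1],
  [[-2.6,4.3,0],[0,0,0.052],-1],
  [[-2.4,4.4,0],[0,0,0.052],-1],
  [[-2.1,4.6,0],[0,0,0.052],-1],
  [[-1.9,4.7,0.3],[0,0,0.052],-1],
  [[-1.7,4.8,0.4],[0,0,0.052],-1],
  [[0,0,0],[0,0,0],-1],
  [[0,0,0],[0,0,0],-1],
])

```text
time: 5.32
tool_pos: [0.5716, -0.0217, 0.2185]
tcp_rot: [[-1.0, -0.012, -0.001], [-0.012, 1.0, -0.0], [0.001, -0.0, -1.0]]
ft_force: [-0.7, 0.2, -5.3]
gripper_width: 0.0133
grip_force: 30.0
```

```bash
python3 - <<'E'
from h import *
st=sensors.read_state();print(st['tool_pos'],st['ft_force'])
a=snap('scene')['img'][130:290,270:430]; b=snap('side')['img'][80:240,260:420]
f=lambda i:cv2.resize(i,None,fx=2.5,fy=2.5,interpolation=2)
cv2.imwrite('pics/p1.png',np.hstack([f(a),f(b)])[...,::-1])
E
```

```text
[ 0.57164864 -0.02168916  0.21854044] [-0.72406019  0.20652106 -5.25335865]
```

View pics/p1.png

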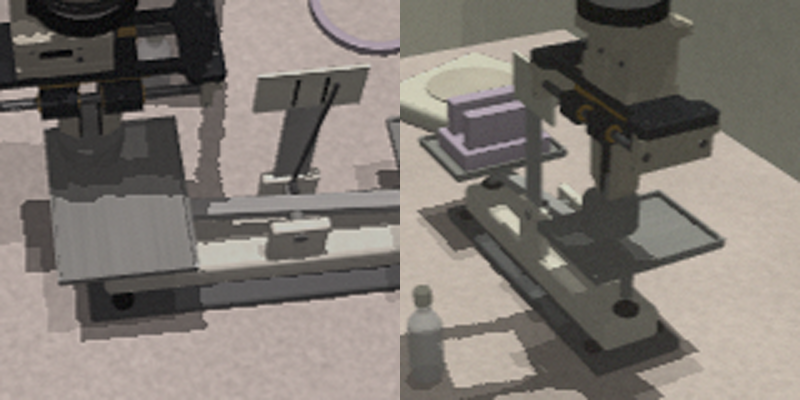

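The 500 hangs over the rear half of the pan, and the gripper body is clear of the scale plate. Lowering now.

Request:
jog_arm([
  [[0,0,1],[0,0,0],-1],
  [[0,0,0.8],[0,0,0],-1],
  [[0,0,0.6],[0,0,0],-1],
  [[0,0,0.3],[0,0,0],-1],
  [[0,0,0.1],[0,0,0],-1],
  [[0,0,0.1],[0,0,0],-1],
  [[0,0,0],[0,0,0],-1],
])

```text
time: 6.3
tool_pos: [0.572, -0.0214, 0.1898]
tcp_rot: [[-1.0, -0.011, 0.0], [-0.011, 1.0, 0.0], [-0.0, 0.0, -1.0]]
ft_force: [-0.2, -0.2, -4.9]
gripper_width: 0.0127
grip_force: 30.0
```

Request:
jog_arm([
  [[0,0,0.1],[0,0,0],-1],
  [[0,0,0],[0,0,0],-1],
])

```text
time: 6.55
tool_pos: [0.5719, -0.0215, 0.1887]
tcp_rot: [[-1.0, -0.011, 0.0], [-0.011, 1.0, 0.0], [-0.0, 0.0, -1.0]]
ft_force: [-0.2, 0.2, -5.1]
gripper_width: 0.0126
grip_force: 30.0
```

Request:
jog_arm([
  [[0,0,0.1],[0,0,0],-1],
  [[0,0,0],[0,0,0],-1],
])

```text
time: 6.8
tool_pos: [0.5719, -0.0215, 0.1876]
tcp_rot: [[-1.0, -0.011, -0.0], [-0.011, 1.0, 0.0], [0.0, 0.0, -1.0]]
ft_force: [0.1, 0.2, -4.3]
gripper_width: 0.0131
grip_force: 30.0
```

Request:
jog_arm([
  [[0,0,0.05],[0,0,0],-1],
  [[0,0,0],[0,0,0],-1],
])

```text
time: 7.05
tool_pos: [0.572, -0.0215, 0.1872]
tcp_rot: [[-1.0, -0.011, 0.0], [-0.011, 1.0, 0.0], [-0.0, 0.0, -1.0]]
ft_force: [0.1, 0.0, -4.2]
gripper_width: 0.0129
grip_force: 30.0
```

Request:
jog_arm([
  [[0,0,0.05],[0,0,0],-1],
  [[0,0,0],[0,0,0],-1],
])

```text
time: 7.3
tool_pos: [0.572, -0.0214, 0.187]
tcp_rot: [[-1.0, -0.011, 0.0], [-0.011, 1.0, 0.0], [-0.0, 0.0, -1.0]]
ft_force: [-0.7, 0.8, -1.6]
gripper_width: 0.0131
grip_force: 30.0
```

Request:
jog_arm([
  [[0,0,0.05],[0,0,0],-1],
  [[0,0,0],[0,0,0],-1],
])

```text
time: 7.55
tool_pos: [0.572, -0.0215, 0.1864]
tcp_rot: [[-1.0, -0.011, 0.0], [-0.011, 1.0, 0.0], [-0.0, 0.0, -1.0]]
ft_force: [-2.1, 0.6, 0.1]
gripper_width: 0.0134
grip_force: 30.0
```

Request:
jog_arm([
  [[0,0,0.03],[0,0,0],-1],
  [[0,0,0],[0,0,0],-1],
])

```text
time: 7.8
tool_pos: [0.572, -0.0215, 0.1859]
tcp_rot: [[-1.0, -0.011, 0.0], [-0.011, 1.0, 0.0], [-0.0, 0.0, -1.0]]
ft_force: [-1.5, 0.7, 0.2]
gripper_width: 0.0129
grip_force: 30.0
```

```bash
cat >> h.py <<'E'
def pointer(s):
    "returns rough tilt of the pointer: dark pixels on the plate rows"
    im=s['img'].astype(int).max(2); return im
E
python3 - <<'E'
from h import *
for i in range(4): print(sensors.read_state()['ft_force'].round(1))
import pickle
s=pickle.load(open('scene0.pkl','rb')); n=snap('scene')
for r in (163,166,169): print(s['img'][r,370:416].max(1).tolist()); print(n['img'][r,370:416].max(1).tolist())
E
```

```text
[-1.5  0.7  0.2]
[-1.5  0.7  0.2]
[-1.5  0.7  0.2]
[-1.5  0.7  0.2]
[162, 165, 131, 89, 80, 79, 81, 78, 79, 80, 78, 77, 80, 78, 76, 77, 78, 81, 49, 9, 68, 77, 78, 76, 76, 78, 78, 78, 78, 66, 30, 27, 72, 71, 51, 55, 75, 77, 78, 78, 79, 79, 78, 77, 78, 74]
[181, 184, 147, 100, 86, 88, 87, 87, 88, 89, 88, 87, 90, 89, 88, 83, 85, 88, 53, 16, 78, 87, 87, 84, 86, 85, 86, 86, 86, 73, 32, 34, 79, 67, 59, 77, 86, 88, 90, 89, 89, 88, 88, 87, 87, 83]
[168, 169, 108, 74, 78, 81, 78, 78, 79, 78, 77, 79, 79, 79, 79, 82, 81, 57, 24, 57, 78, 81, 79, 77, 79, 79, 77, 78, 82, 41, 21, 75, 62, 30, 38, 76, 80, 83, 80, 78, 78, 80, 78, 80, 73, 154]
[189, 189, 120, 85, 88, 86, 88, 89, 88, 87, 88, 89, 86, 90, 89, 88, 89, 64, 24, 65, 86, 88, 91, 90, 89, 88, 89, 89, 90, 48, 24, 83, 56, 27, 69, 88, 90, 88, 89, 90, 88, 90, 89, 86, 84, 174]
[169, 132, 87, 76, 76, 77, 78, 77, 77, 80, 81, 77, 76, 78, 79, 79, 82, 43, 24, 71, 79, 80, 78, 79, 80, 78, 81, 81, 47, 17, 70, 54, 27, 52, 74, 81, 80, 78, 80, 78, 78, 79, 77, 75, 128, 158]
[186, 147, 98, 84, 88, 87, 90, 86, 87, 87, 87, 89, 88, 88, 88, 88, 91, 48, 24, 81, 89, 89, 88, 88, 88, 90, 90, 91, 53, 18, 65, 48, 28, 82, 91, 87, 89, 88, 87, 87, 89, 85, 85, 87, 144, 173]
```

The pointer has just started off its stop, so the load is essentially on the pan and I can let go gently.

Request:
jog_arm([
  [[0,0,0],[0,0,0],-0.5],
  [[0,0,0],[0,0,0],-0.45],
  [[0,0,0],[0,0,0],-0.45],
  [[0,0,0],[0,0,0],-0.45],
])

```text
time: 8.35
tool_pos: [0.5721, -0.0215, 0.186]
tcp_rot: [[-1.0, -0.011, 0.0], [-0.011, 1.0, 0.0], [-0.0, 0.0, -1.0]]
ft_force: [0.2, -0.3, -0.9]
gripper_width: 0.0253
grip_force: 0.0
```

```bash
python3 - <<'E'
from h import *
print(sensors.read_state()['ft_force'])
plan([(0.572,-0.0215,0.24,None),(0.549,-0.2975,0.16,108.5),(0.549,-0.2975,0.075,108.5)],-0.3)
n=snap('scene')
for r in (163,166,169): print(n['img'][r,396:408].max(1).tolist())
E
```

```text
[ 0.1801909  -0.34382279 -0.87339015]
8
[[[0.01,0.0,-5.4],[0,0,-0.0],-0.3],[[0.52,-5.51,1.6],[0,0,-0.062],-0.3],[[0.86,-5.47,1.6],[0,0,-0.062],-0.3],[[1.2,-5.41,1.6],[0,0,-0.063],-0.3],[[1.54,-5.32,1.6],[0,0,-0.062],-0.3],[[1.87,-5.22,1.6],[0,0,-0.063],-0.3],[[-0.0,0.0,4.25],[0,0,0.0],-0.3],[[-0.0,0.0,4.25],[0,0,0.0],-0.3]]
[87, 87, 86, 71, 56, 66, 84, 89, 87, 89, 88, 90]
[90, 90, 76, 44, 26, 69, 87, 90, 90, 86, 89, 89]
[90, 78, 46, 25, 81, 91, 88, 89, 87, 87, 88, 88]
```

Request:
jog_arm([
  [[0,0,-1.5],[0,0,0],-0.4],
  [[0,0,-4],[0,0,0],-0.3],
  [[0.5,-5.5,0],[0,0,-0.062],-0.3],
  [[0.9,-5.5,1],[0,0,-0.062],-0.3],
  [[1.2,-5.4,1],[0,0,-0.063],-0.3],
  [[1.5,-5.3,2],[0,0,-0.062],-0.3],
  [[1.9,-5.2,2],[0,0,-0.063],-0.3],
  [[0,0,0],[0,0,0],-0.3],
  [[0,0,0],[0,0,0],-0.3],
])

```text
time: 9.52
tool_pos: [0.549, -0.2971, 0.1817]
tcp_rot: [[-0.949, -0.317, 0.001], [-0.317, 0.949, 0.0], [-0.001, -0.0, -1.0]]
ft_force: [0.6, -0.4, 0.2]
gripper_width: 0.032
grip_force: 0.0
```

```bash
python3 - <<'E'
from h import *
n=snap('scene')
for r in (163,166,169): print(n['img'][r,385:408].max(1).tolist())
f=lambda i:cv2.resize(i,None,fx=4,fy=4,interpolation=2)
cv2.imwrite('pics/p2.png',np.hstack([f(n['img'][150:250,285:385]),f(n['img'][150:250,360:460])])[...,::-1])
print(sensors.read_state()['ft_force'],sensors.read_state()['time'])
E
```

```text
[89, 89, 93, 54, 15, 83, 89, 88, 90, 89, 89, 89, 89, 91, 77, 38, 44, 63, 87, 94, 93, 93, 92]
[94, 95, 66, 26, 64, 91, 93, 91, 93, 90, 92, 92, 93, 96, 54, 30, 32, 73, 91, 94, 93, 90, 92]
[92, 94, 50, 30, 82, 91, 91, 91, 91, 93, 92, 93, 96, 58, 31, 28, 86, 95, 93, 91, 89, 92, 92]
[ 0.62879694 -0.43476174  0.25326614] 9.575
```

View pics/p2.png

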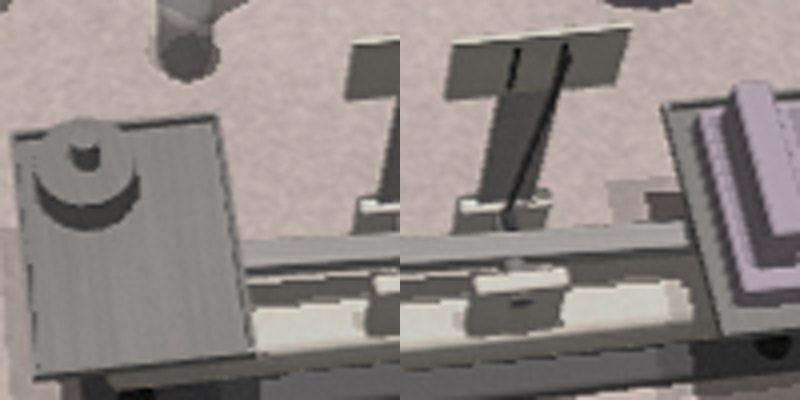

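The 500 stands upright in the pan and the pointer sits near the right line at about (401,163). That puts the stand at roughly 590–620 g, so I'll add the 100 g.

```bash
python3 - <<'E'
from h import *
plan([(0.432,-0.3353,0.10,108.5),(0.432,-0.3353,0.0495,108.5)],-0.2)
n=snap('scene')
for r in (163,166,169): print(n['img'][r,385:408].max(1).tolist())
E
```

```text
4
[[[4.12,0.01,2.73],[0,0,0.0],-0.2],[[4.12,0.02,2.73],[0,0,0.0],-0.2],[[4.12,0.01,2.74],[0,0,0.001],-0.2],[[-0.0,0.0,5.05],[0,0,-0.0],-0.2]]
[91, 90, 91, 53, 16, 82, 92, 90, 88, 90, 90, 88, 89, 90, 75, 38, 41, 59, 89, 92, 91, 91, 93]
[93, 94, 70, 23, 65, 89, 92, 91, 94, 92, 93, 93, 93, 97, 54, 29, 31, 72, 91, 93, 92, 93, 93]
[92, 92, 48, 28, 84, 92, 93, 93, 92, 91, 93, 92, 95, 58, 31, 32, 84, 95, 92, 92, 92, 93, 94]
```

Request:
jog_arm([
  [[4.1,0,2.7],[0,0,0],-0.2],
  [[4.1,0,2.7],[0,0,0],-0.2],
  [[4.1,0,2.8],[0,0,0],-0.2],
  [[0,0,3],[0,0,0],-0.2],
  [[0,0,2],[0,0,0],-0.2],
  [[0,0,0],[0,0,0],-0.2],
  [[0,0,0],[0,0,0],-1],
  [[0,0,0],[0,0,0],-1],
  [[0,0,0],[0,0,0],-1],
  [[0,0,0],[0,0,0],-1],
])

```text
time: 10.88
tool_pos: [0.4326, -0.3363, 0.0497]
tcp_rot: [[-0.948, -0.318, 0.001], [-0.318, 0.948, -0.001], [-0.001, -0.001, -1.0]]
ft_force: [-0.5, 1.6, 5.7]
gripper_width: 0.0129
grip_force: 30.0
```

Request:
jog_arm([
  [[0,0,-1],[0,0,0],-1],
  [[0,0,-5],[0,0,0],-1],
  [[0,0,-5],[0,0,0],-1],
  [[0,0,-5],[0,0,0],-1],
])

```text
time: 11.38
tool_pos: [0.4318, -0.3362, 0.2109]
tcp_rot: [[-0.948, -0.318, -0.0], [-0.318, 0.948, -0.0], [0.0, -0.0, -1.0]]
ft_force: [0.3, -1.5, -0.1]
gripper_width: 0.013
grip_force: 30.0
```

```bash
python3 - <<'E'
from h import *
s=sensors.read_state();print(s['ft_force'])
plan([(0.632,-0.012,0.21,90.7)],-1)
E
```

```text
[ 0.31649952 -1.51645241 -0.13999456]
7
[[[-4.18,3.48,0.01],[0,0,0.044],-1],[[-4.03,3.67,0.01],[0,0,0.044],-1],[[-3.86,3.84,0.01],[0,0,0.045],-1],[[-3.68,4.01,0.01],[0,0,0.044],-1],[[-3.5,4.16,0.02],[0,0,0.045],-1],[[-3.31,4.32,0.01],[0,0,0.044],-1],[[-3.12,4.46,0.02],[0,0,0.045],-1]]
```

Request:
jog_arm([
  [[-4.2,3.5,0],[0,0,0.044],-1],
  [[-4,3.7,0],[0,0,0.044],-1],
  [[-3.9,3.8,0],[0,0,0.045],-1],
  [[-3.7,4,0],[0,0,0.044],-1],
  [[-3.5,4.2,0],[0,0,0.045],-1],
  [[-3.3,4.3,0],[0,0,0.044],-1],
  [[-3.1,4.5,0],[0,0,0.045],-1],
  [[0,0,1],[0,0,0],-1],
  [[0,0,1],[0,0,0],-1],
  [[0,0,0.5],[0,0,0],-1],
  [[0,0,0],[0,0,0],-1],
])

```text
time: 12.75
tool_pos: [0.6318, -0.0126, 0.1836]
tcp_rot: [[-1.0, -0.011, -0.001], [-0.011, 1.0, 0.0], [0.001, 0.0, -1.0]]
ft_force: [0.1, -0.5, -0.7]
gripper_width: 0.0132
grip_force: 30.0
```

```bash
cat >> h.py <<'E'
def ptr():
    n=snap('scene'); s=sensors.read_state(); print(s['time'],s['tool_pos'].round(4),s['ft_force'].round(2))
    for r in (163,166,169): print(n['img'][r,385:408].max(1).tolist())
E
python3 - <<'E'
from h import *
ptr(); n=snap('side')
cv2.imwrite('pics/p3.png',cv2.resize(n['img'][90:240,260:420],None,fx=3,fy=3,interpolation=2)[...,::-1])
E
```

```text
12.8 [ 0.6321 -0.0124  0.1841] [-0.04  0.23 -0.13]
[87, 86, 89, 54, 17, 80, 88, 85, 85, 86, 85, 86, 87, 86, 76, 36, 50, 66, 85, 89, 91, 89, 86]
[90, 93, 66, 27, 62, 87, 90, 91, 91, 89, 87, 88, 90, 95, 51, 28, 25, 70, 87, 91, 88, 90, 89]
[88, 91, 45, 27, 81, 89, 88, 89, 88, 86, 92, 90, 91, 56, 28, 24, 83, 93, 89, 89, 89, 89, 88]
```

View pics/p3.png

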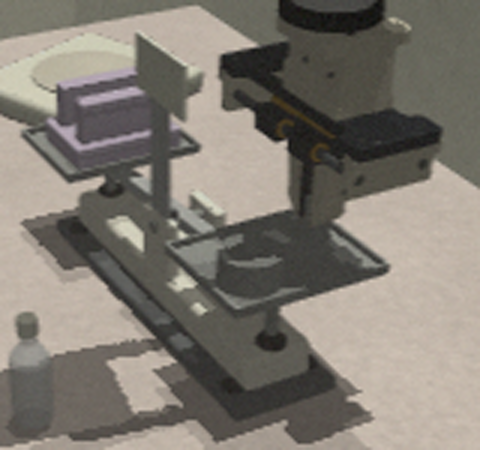

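Gripper and stand are clear, and the 500 is standing in the rear half of the pan. I'll lower to just above the pan, then ease down slowly.

Request:
jog_arm([
  [[0,0,0.5],[0,0,0],-1],
  [[0,0,0.4],[0,0,0],-1],
  [[0,0,0.3],[0,0,0],-1],
  [[0,0,0.1],[0,0,0],-1],
  [[0,0,0.1],[0,0,0],-1],
  [[0,0,0.05],[0,0,0],-1],
  [[0,0,0.05],[0,0,0],-1],
  [[0,0,0],[0,0,0],-1],
])

```text
time: 13.85
tool_pos: [0.6323, -0.0114, 0.1689]
tcp_rot: [[-1.0, -0.012, 0.0], [-0.012, 1.0, 0.0], [-0.0, 0.0, -1.0]]
ft_force: [0.4, 0.5, -0.1]
gripper_width: 0.0128
grip_force: 30.0
```

```bash
python3 -c "from h import *; ptr()"
```

```text
13.9 [ 0.6323 -0.0114  0.169 ] [-0.73  0.02 -0.47]
[86, 86, 88, 52, 12, 80, 88, 87, 86, 85, 86, 86, 87, 87, 73, 32, 53, 65, 85, 89, 89, 89, 90]
[90, 92, 67, 21, 62, 89, 87, 91, 86, 88, 88, 89, 92, 93, 48, 29, 30, 70, 87, 89, 89, 88, 90]
[89, 91, 48, 26, 80, 91, 88, 88, 88, 88, 90, 89, 92, 59, 30, 27, 82, 90, 91, 89, 90, 86, 88]
```

Request:
jog_arm([
  [[0,0,0.05],[0,0,0],-1],
  [[0,0,0.05],[0,0,0],-1],
  [[0,0,0.05],[0,0,0],-1],
  [[0,0,0.05],[0,0,0],-1],
  [[0,0,0],[0,0,0],-1],
])

```text
time: 14.52
tool_pos: [0.6323, -0.0114, 0.1668]
tcp_rot: [[-1.0, -0.012, -0.0], [-0.012, 1.0, 0.0], [0.0, 0.0, -1.0]]
ft_force: [0.8, 0.1, -1.0]
gripper_width: 0.013
grip_force: 30.0
```

```bash
python3 -c "from h import *; ptr()"
```

```text
14.575 [ 0.6323 -0.0114  0.1669] [-0.24 -0.04 -1.24]
[86, 88, 90, 51, 12, 78, 89, 85, 85, 86, 86, 88, 87, 86, 74, 35, 49, 67, 86, 90, 89, 88, 88]
[89, 91, 65, 25, 66, 87, 91, 91, 89, 89, 89, 88, 89, 92, 52, 27, 28, 70, 88, 90, 88, 89, 90]
[89, 90, 49, 31, 80, 89, 89, 87, 89, 89, 88, 91, 93, 56, 30, 26, 82, 90, 88, 88, 89, 87, 86]
```

Request:
jog_arm([
  [[0,0,0.05],[0,0,0],-1],
  [[0,0,0.05],[0,0,0],-1],
  [[0,0,0.05],[0,0,0],-1],
  [[0,0,0.05],[0,0,0],-1],
  [[0,0,0],[0,0,0],-1],
])

```text
time: 15.2
tool_pos: [0.6323, -0.0114, 0.1649]
tcp_rot: [[-1.0, -0.012, -0.0], [-0.012, 1.0, 0.0], [0.0, 0.0, -1.0]]
ft_force: [0.3, -0.0, -1.1]
gripper_width: 0.0128
grip_force: 30.0
```

```bash
python3 -c "from h import *; ptr()"
```

```text
15.25 [ 0.6323 -0.0114  0.1649] [-0.61 -0.05 -0.46]
[85, 86, 88, 50, 20, 76, 89, 85, 87, 87, 85, 84, 86, 88, 74, 34, 56, 71, 85, 90, 89, 89, 88]
[89, 91, 64, 26, 62, 87, 90, 87, 91, 90, 89, 88, 91, 92, 52, 24, 43, 83, 92, 88, 90, 89, 89]
[91, 91, 47, 26, 79, 91, 88, 89, 87, 89, 89, 88, 92, 61, 30, 42, 82, 91, 89, 87, 87, 88, 89]
```

The pan took contact at TCP z ≈ 0.1655. Equilibrium for 100 g is 12 mm lower, at about 0.1535.

Request:
jog_arm([
  [[0,0,0.05],[0,0,0],-1],
  [[0,0,0.05],[0,0,0],-1],
  [[0,0,0.05],[0,0,0],-1],
  [[0,0,0.05],[0,0,0],-1],
  [[0,0,0.05],[0,0,0],-1],
  [[0,0,0.05],[0,0,0],-1],
  [[0,0,0.05],[0,0,0],-1],
  [[0,0,0.05],[0,0,0],-1],
  [[0,0,0.05],[0,0,0],-1],
  [[0,0,0.05],[0,0,0],-1],
  [[0,0,0],[0,0,0],-1],
])

```text
time: 16.62
tool_pos: [0.6323, -0.0114, 0.1599]
tcp_rot: [[-1.0, -0.012, 0.0], [-0.012, 1.0, 0.0], [-0.0, 0.0, -1.0]]
ft_force: [0.7, -0.5, -0.3]
gripper_width: 0.0129
grip_force: 30.0
```

```bash
python3 -c "from h import *; ptr()"
```

```text
16.675 [ 0.6323 -0.0114  0.1599] [-0.    0.62 -0.81]
[83, 87, 90, 55, 10, 80, 87, 88, 86, 85, 86, 87, 88, 71, 69, 38, 30, 80, 89, 89, 88, 88, 87]
[89, 93, 65, 23, 65, 88, 90, 89, 88, 89, 90, 90, 60, 33, 15, 29, 84, 91, 91, 86, 88, 89, 88]
[88, 91, 45, 29, 79, 90, 89, 91, 89, 89, 92, 60, 32, 25, 9, 80, 92, 89, 88, 87, 88, 88, 89]
```

Request:
jog_arm([
  [[0,0,0.05],[0,0,0],-1],
  [[0,0,0.05],[0,0,0],-1],
  [[0,0,0.05],[0,0,0],-1],
  [[0,0,0.05],[0,0,0],-1],
  [[0,0,0.05],[0,0,0],-1],
  [[0,0,0.05],[0,0,0],-1],
  [[0,0,0.05],[0,0,0],-1],
  [[0,0,0.05],[0,0,0],-1],
  [[0,0,0.05],[0,0,0],-1],
  [[0,0,0.05],[0,0,0],-1],
  [[0,0,0],[0,0,0],-1],
])

```text
time: 18.05
tool_pos: [0.6323, -0.0114, 0.1549]
tcp_rot: [[-1.0, -0.012, 0.0], [-0.012, 1.0, 0.0], [-0.0, 0.0, -1.0]]
ft_force: [-0.3, 0.1, -0.7]
gripper_width: 0.0126
grip_force: 30.0
```

```bash
python3 -c "from h import *; ptr()"
```

```text
18.1 [ 0.6323 -0.0114  0.1549] [-0.18  0.28 -0.03]
[87, 86, 89, 49, 14, 79, 87, 87, 85, 87, 83, 75, 78, 86, 72, 33, 29, 79, 90, 89, 88, 88, 87]
[88, 91, 66, 26, 64, 86, 89, 86, 89, 80, 44, 25, 83, 94, 50, 22, 82, 91, 91, 88, 90, 89, 88]
[90, 92, 48, 27, 80, 90, 89, 90, 88, 50, 24, 69, 91, 55, 17, 81, 91, 90, 90, 88, 89, 88, 88]
```

Request:
jog_arm([
  [[0,0,0.05],[0,0,0],-1],
  [[0,0,0.05],[0,0,0],-1],
  [[0,0,0.03],[0,0,0],-1],
  [[0,0,0],[0,0,0],-1],
  [[0,0,0],[0,0,0],-0.75],
  [[0,0,0],[0,0,0],-0.65],
  [[0,0,0],[0,0,0],-0.55],
  [[0,0,0],[0,0,0],-0.5],
])

```text
time: 19.1
tool_pos: [0.6323, -0.0113, 0.1536]
tcp_rot: [[-1.0, -0.012, 0.0], [-0.012, 1.0, 0.0], [-0.0, 0.0, -1.0]]
ft_force: [0.1, -1.0, 0.9]
gripper_width: 0.0223
grip_force: 0.0
```

```bash
python3 -c "from h import *; ptr()"
```

```text
19.15 [ 0.6323 -0.0113  0.1536] [-0.8  -0.15  0.45]
[86, 87, 88, 51, 16, 77, 89, 87, 88, 81, 75, 83, 87, 87, 73, 35, 27, 78, 90, 88, 86, 88, 90]
[88, 91, 65, 24, 63, 86, 89, 90, 80, 48, 32, 82, 90, 92, 48, 24, 81, 88, 88, 88, 87, 87, 89]
[88, 90, 48, 27, 82, 88, 89, 88, 60, 30, 66, 86, 91, 55, 15, 81, 91, 88, 87, 90, 89, 87, 87]
```

Request:
jog_arm([
  [[0,0,0],[0,0,0],-0.45],
  [[0,0,-0.5],[0,0,0],-0.45],
  [[0,0,-1.5],[0,0,0],-0.45],
  [[0,0,-4],[0,0,0],-0.4],
  [[0,-5,-3],[0,0,0],-0.4],
  [[0,-6,0],[0,0,0],-0.4],
  [[0,-5,0],[0,0,0],-0.4],
  [[0,0,0],[0,0,0],-0.4],
  [[0,0,0],[0,0,0],-0.4],
  [[0,0,0],[0,0,0],-0.4],
  [[0,0,0],[0,0,0],-0.4],
  [[0,0,0],[0,0,0],-0.4],
])

```text
time: 20.65
tool_pos: [0.6344, -0.1706, 0.2437]
tcp_rot: [[-1.0, -0.013, 0.0], [-0.013, 1.0, 0.0], [-0.0, 0.0, -1.0]]
ft_force: [-0.3, -0.1, -0.5]
gripper_width: 0.0274
grip_force: 0.0
```

Request:
jog_arm([
  [[0,0,0],[0,0,0],-0.4],
  [[0,0,0],[0,0,0],-0.4],
  [[0,0,0],[0,0,0],-0.4],
  [[0,0,0],[0,0,0],-0.4],
  [[0,0,0],[0,0,0],-0.4],
  [[0,0,0],[0,0,0],-0.4],
  [[0,0,0],[0,0,0],-0.4],
  [[0,0,0],[0,0,0],-0.4],
])

```text
time: 21.65
tool_pos: [0.6343, -0.1714, 0.2436]
tcp_rot: [[-1.0, -0.012, 0.0], [-0.012, 1.0, 0.0], [-0.0, 0.0, -1.0]]
ft_force: [0.8, -0.8, 0.1]
gripper_width: 0.0273
grip_force: 0.0
```

```bash
python3 - <<'E'
from h import *
ptr(); n=snap('scene')
cv2.imwrite('pics/p4.png',cv2.resize(n['img'][130:290,140:500],None,fx=2.2,fy=2.2,interpolation=2)[...,::-1])
E
```

```text
21.7 [ 0.6343 -0.1714  0.2436] [-0.07  0.04 -0.06]
[91, 91, 96, 56, 20, 81, 94, 92, 94, 86, 79, 88, 90, 94, 80, 35, 33, 84, 94, 97, 95, 95, 96]
[95, 97, 68, 25, 67, 91, 94, 97, 97, 58, 27, 72, 93, 99, 55, 28, 88, 98, 95, 94, 94, 96, 97]
[93, 97, 51, 29, 86, 95, 95, 94, 63, 31, 72, 91, 98, 57, 17, 88, 96, 92, 93, 96, 93, 95, 95]
```

View pics/p4.png

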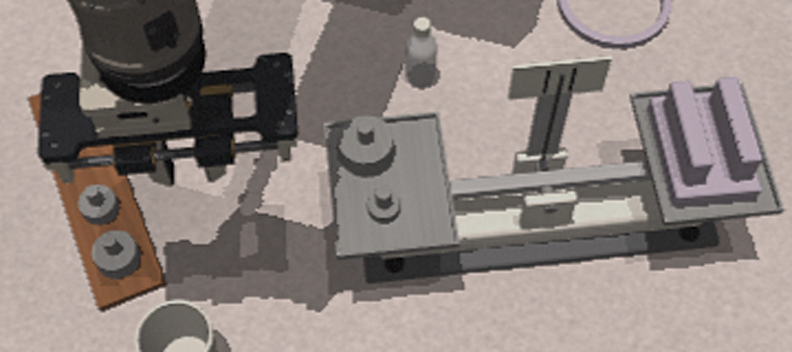

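The pointer stands between the lines at about (395,166), well inside 388–400. The 500 and 100 stand upright in the pan, and the 200 and 300 stand on the board. The robot is clear, so I'm handing in.

```bash
python3 -c "from rig import order; print(order.sign_off())"
```

```text
the job is handed in; nothing more can be done
None
```

The job is handed in: with the 500 g and 100 g weights upright in the pan the beam is level, so the stand weighs about 600 g, and the 200 g and 300 g are still on the board; the one flaw was that the beam dipped a few millimetres when I let go of the 500 g.

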